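Tighten the floodlight's gland nut in short strokes

ROBOT

A 6-joint arm with a two-finger parallel gripper is mounted at the origin on the work surface. World frame = base frame: x ahead of the robot, y to its left, z up, the work surface at z = 0. Lengths are in m, angles in rad, forces in N, time in s.
With the tool pointing down it reaches from about 0.4 to 0.825 m from the base axis. Payload 7 kg.
Tool frame: the origin (TCP) lies at the centre of the arm's flange, where the gripper is bolted on; the fingertips stand 178 mm ahead of it and the grasp point (between the pads) lies 159 mm ahead of it (arm.tip_reach is the distance from the TCP to the fingertips, in m); z points along the fingers, y is the direction in which the jaws open and shut (so a half turn about z gives the same grasp; the last joint's range is limited). The gripper opens to 88 mm and grips with 3 to 60 N. Pads are 19 mm wide; open, the fingers measure 130 mm over their backs; the gripper's body (78 mm by 193 mm) begins 47 mm behind the grasp point.
Start: joints at [-0.816, 0.359, 0.012, 0, -1.224, -0.288], TCP at [0.304, -0.603, 0.405] pointing down, gripper open.
Joint ranges: [-3.07, 3.07], [-1.43, 2.12], [-1.02, 1.25], [-3.03, 1.67], [-3.05, -0], [-3.03, 3.03]. Speed limits (rad/s): [2.39, 2.39, 3.01, 3.14, 3.14, 3.14].

INTERFACE

Orientations are given as [roll, pitch, yaw] about the fixed x, y, z axes, in that order (R = Rz(yaw) Ry(pitch) Rx(roll)).
In Python, from station import arm gives the robot as it stands.
- The arm moves only by the shell command python3 -m inch 'ROWS' [OPENING] [FORCE]. ROWS is JSON, a list that holds one entry, the list of rows, each a list of 6 numbers: the shift along the world's x, y, z in units of 200 mm (1.0 is 200 mm), then the turn, a rotation vector about the world's x, y, z in units of 180 degrees (1.0 is 180 degrees). A call has 1 to 8 rows; each row is the pose to reach, as a shift and turn from the pose commanded when the call began, turning the shorter way round; what a row does not reach only later rows make up. A row lasts 1/8 s, in which the tool goes at most 62.5 mm and 10.7 degrees, less where a joint would pass 70% of its speed; a pose out of reach is approached as far as the arm can. A call with a number of a shift or a turn outside -1 to 1 is refused whole. A call with a gripper value outside its range is refused whole. OPENING is the finger opening in mm, from 0 to 87.6, set as the call begins (- or left out, the last holds). The fingers move at their own pace and stop on an object; FORCE is the grip in N (left out, the last holds). Time passes only in rows, so rows that repeat a pose let the fingers close. It gives the time, the measured TCP pose, the force and the opening at its end, in the units of the state.
- arm.get_state(): the state, without advancing time (a new reading comes with each control period).
- arm.grab_frame(name): name is "scene" or "side" or "wrist"; returns the picture (384x512x3 uint8, blue, green, red); there is no depth.
- arm.camera_params(name): a dict with "vertical_fov" (degrees; the focal length in pixels is half the picture's height over the tangent of half this angle, whatever the lens; pixels are square), "cx", "cy" (the principal point, pixels), "k1" (the pictures are not rectified: a ray, as slopes to the right and down, at radius r is drawn at 1 + k1 r^2 times it, then the intrinsics apply), "pose" (4x4, takes a point from camera to world coordinates). Camera axes: x right, y down, z forward; pixel columns grow to the right and rows downward; lengths in m; the calibration is good to about 2 mm. A picture is of the moment at which its call begins: read the wrist's pose just before it. camera_params takes no time and is no camera call; for the wrist camera it gives the pose at the moment of the call.
- arm.job_done(): hands the job in, once; it reports no verdict.
Trained networks look in the newest picture that a camera, given by its name, has taken for a name from the list of things; names that differ only in an ending like _2 or _b are one class to them, and where a whole thing is asked for, a point or a joint stands for the part that bears it (a point fixed in the world has none). Each returns a list of dicts, best first, with "score" (0 to 1); they miss things now and then, are a little off and sometimes report something else, mostly with a low value. They report only what shows in the picture. A call takes as long as a camera call. They do not tell look-alikes from the thing itself.
- arm.search_frame(target, camera): "box" ([left, top, right, bottom] in pixels, round what is visible of it).
- arm.regions_of(target, camera): "region" (384x512 bool, what is visible of it) and "box" ([left, top, right, bottom] in pixels, round what is visible of it).
The state is a dict: "t": time; "q": joint angles; "qd": joint speeds; "joint_efforts": joint torques, N m; "eef_pos": TCP position; "ee_rot": TCP orientation; "force": force on the tool from outside, world axes, zero at the start; "moment": the same for the moment, N m; "width": finger opening in m.
Only numpy, scipy, OpenCV 4.12 (cv2) and the standard library are available. Lean on these libraries where they do the work, as an engineer would, in place of code of your own. Each camera call takes 0.05 s, during which the arm holds its last target.

TASK

On the repair table, take the big orange ring wrench and tighten the black locknut in the open floodlight housing: turn it clockwise (seen from above) until the white stripe on the nut lines up with the white stripe on the housing. The housing walls allow only a short swing, so lift the wrench off, swing it back and reseat it for each further stroke; keep your fingers off the nut and housing. Then lay the wrench flat back on the green mat, its ring on the mat.

Things in the scene. Friction and masses are not known exactly. Their poses are not given: they have to be found in the camera images.
- wrench: Big ring wrench, 214 x 66 x 20 mm, 180 g: orange ring (hexagonal through hole, 44 mm across flats), orange shank 16 mm wide, black grip 18 mm wide from 78 to 185 mm behind the ring's centre (hold it at about 115 mm). Origin: ring centre, underside. x points from handle to ring, through two corners of the hexagon; z up. Lies flat on the mat, handle to the robot, beside a smaller steel wrench.
- housing: Grey floodlight housing, fixed, on its back. Origin: on the nut's upright axis, at table height. Base plate 12 mm high, x -140 to 60, y -70 to 70 mm. Three walls 75 mm high round the nut: inner faces at y = 50, y = -50 (x -34 to 60) and x = 52; open to -x, the robot's side, where the handle points out. They limit a seated wrench to yaws within 46 degrees of the housing's. White stripe along -x.
- nut_seat (a point): Point on the nut's axis at height 30 mm, fixed to the housing (housing's axes): top of a round boss, 68 mm wide, that carries the seated ring; the wrench's origin belongs here. The black plastic hexagon nut on it is 40 mm across flats, straight for 7 mm, then tapers to 28 mm across corners at its top (26 mm above the seat), so a lowered ring centres itself. A white stripe marks it.
- locknut (a joint): Turn of the nut, rad, growing clockwise from above (tighter); starts at 0 to 0.3, stripes in line at 1.95, dead stop at 2.05. Stays where left (0.25 N m). At value q a nut corner, so a seat for the wrench's x axis, is at housing yaw + 34 degrees - q (and every 60 degrees from it); from a centred seat the wrench has about 15 degrees of play each way before it drives the nut; back off before lifting.
- mat: Flat green tool mat, 320 x 320 mm and 3 mm thick, fixed. Origin: centre of its underside, axes along its edges.
Things that resemble listed ones, but are neither listed nor needed, are in the scene too. Of the things that look like the wrench, the smaller one is meant.

How it is judged:
On the way, in this order (a step that is already met when the one before it is completed fails the run):
1. the wrench's ring is seated on the nut, before the nut is tight (horizontal distance between wrench and nut_seat below 0.008 m and height (world z) of wrench below 0.042 m and value of joint locknut below 0.6 rad), for 0.1 s.
2. after a stroke of the nut the wrench is lifted off it (height (world z) of wrench above 0.055 m and value of joint locknut between 0.4 and 1.7 rad), for 0.1 s.
3. the wrench is seated again and has turned the nut until the stripes line up (horizontal distance between wrench and nut_seat below 0.008 m and height (world z) of wrench below 0.042 m and value of joint locknut above 1.75 rad), for 0.1 s.
At the end, for the whole second after the job is handed in: The nut is within about 11 degrees of the stripes lining up (joint above 1.75 rad), and the wrench lies still and flat (within 10 degrees), released, with its ring's centre over the green mat (within 170 mm of the mat's centre along each mat axis) (value of joint locknut above 1.75 rad and x of wrench in the frame of mat between -0.17 and 0.17 m and y of wrench in the frame of mat between -0.17 and 0.17 m and height (world z) of wrench below 0.02 m and angle between wrench's own z axis and vertical below 0.17 rad and linear speed of wrench below 0.03 m/s); the robot touches nothing.
It fails at once if the fingers press on the nut or the housing with more than 8 N (contact force between the fingers and housing above 8 N).
It also fails if it takes over 58 s, if anything falls off the work surface, if the arm or the gripper's body presses on something with over 40 N, if the wrist force passes 120 N, or if a joint passes its speed limit or range.

## Working session

There is one attempt and no reset: what is moved stays moved. The work goes in short steps, Python scripts to look and compute and a shell command to move; the robot and the scene stay as the last step left them, time stands still between calls to the robot, and variables do not carry over. Pictures are saved under pics/ and viewed, and the job is handed in when it is done.

```bash
ls; mkdir -p pics; python3 - <<'E'
from station import arm
import cv2
s=arm.get_state(); print(s['t'],s['eef_pos'],s['ee_rot'],s['width'])
for n in ("scene","side","wrist"):
    im=arm.grab_frame(n); cv2.imwrite(f"pics/{n}0.png",im)
    p=arm.camera_params(n); print(n,p)
E
```

```text
pics
0.0 [ 0.30367544 -0.60260761  0.40373201] [ 3.13995851e+00 -1.47908144e-04 -2.67488834e+00] 0.08812593051994973
scene {'vertical_fov': 57.35859677874262, 'cx': 255.63438642730137, 'cy': 195.72526300194514, 'k1': 0.0037402798779416846, 'pose': array([[-0.79372801,  0.48220827, -0.37077086,  0.75270858],
       [ 0.60818828,  0.61897647, -0.49696594,  0.36107242],
       [-0.01014265, -0.61995428, -0.78457238,  0.7666739 ],
       [ 0.        ,  0.        ,  0.        ,  1.        ]])}
side {'vertical_fov': 45.22535977316858, 'cx': 259.71582431208975, 'cy': 188.65424313013236, 'k1': -0.025541611989381822, 'pose': array([[-0.73014142, -0.390162  ,  0.56095198, -0.38058298],
       [-0.68305603,  0.43852271, -0.58406532,  0.71870352],
       [-0.01811009, -0.80961191, -0.5866861 ,  0.90143469],
       [ 0.        ,  0.        ,  0.        ,  1.        ]])}
wrist {'vertical_fov': 62.94471237756692, 'cx': 253.8798766856839, 'cy': 189.57585363258826, 'k1': -0.06271646425858626, 'pose': array([[-0.44957047,  0.85667922,  0.25295672,  0.23549698],
       [ 0.8932423 ,  0.43048719,  0.12961084, -0.63691903],
       [ 0.00214028,  0.28422085, -0.95875645,  0.38353776],
       [ 0.        ,  0.        ,  0.        ,  1.        ]])}
```

View pics/scene0.png

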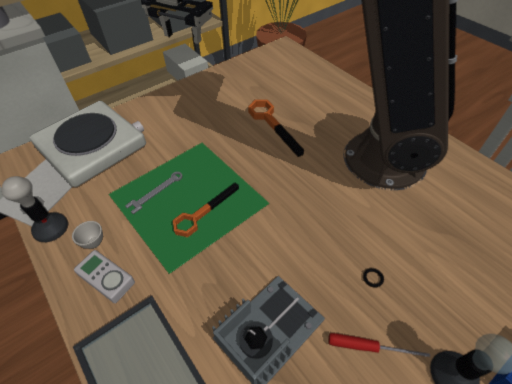

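View pics/side0.png

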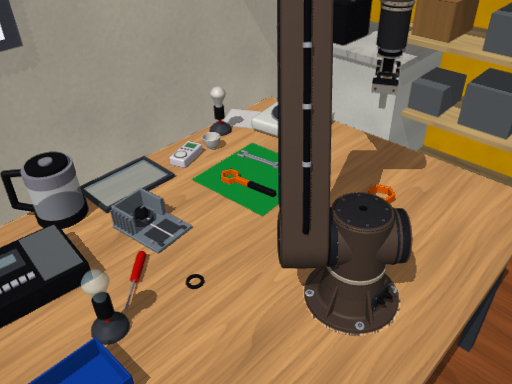

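View pics/wrist0.png

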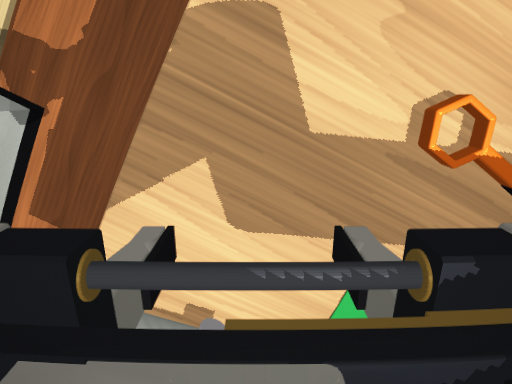

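The scene shows the orange wrench on the mat (ring 185,224), a second orange wrench off the mat (ring 261,106) and the steel wrench (155,192). The housing is at (268,330) and its nut at (255,340).

```bash
cat > h.py <<'E'
from station import arm
import numpy as np, cv2
def K(p):
    f=192/np.tan(np.radians(p['vertical_fov'])/2); return f,p['cx'],p['cy'],p['k1']
def proj(p,X):
    X=np.atleast_2d(X); T=np.linalg.inv(p['pose']); c=X@T[:3,:3].T+T[:3,3]
    f,cx,cy,k=K(p); s=c[:,:2]/c[:,2:]; r2=(s**2).sum(1,keepdims=True)
    return s*(1+k*r2)*f+[cx,cy]
def unproj(p,uv,z):
    uv=np.atleast_2d(np.asarray(uv,float)); f,cx,cy,k=K(p); d=(uv-[cx,cy])/f; s=d.copy()
    for _ in range(10): s=d/(1+k*(s**2).sum(1,keepdims=True))
    r=np.c_[s,np.ones(len(s))]@p['pose'][:3,:3].T; o=p['pose'][:3,3]
    return o+r*((z-o[2])/r[:,2:])
E
python3 - <<'E'
from h import *
for n in("scene","side"):
    im=arm.grab_frame(n); p=arm.camera_params(n)
    for t in ("wrench","housing","mat","locknut"):
        for d in arm.regions_of(t,n):
            m=d['region'].astype(np.uint8); 
            ys,xs=np.nonzero(m); print(n,t,round(d['score'],2),np.round(d['box']),len(xs),round(xs.mean()),round(ys.mean()))
            np.save(f"pics/{n}_{t}_{int(xs.mean())}.npy",m)
s=cv2.imread('pics/scene0.png')
a=cv2.resize(s[150:280,100:280],None,fx=4,fy=4,interpolation=2); cv2.imwrite('pics/c1.png',a)
a=cv2.resize(s[270:384,200:335],None,fx=5,fy=5,interpolation=2); cv2.imwrite('pics/c2.png',a)
s=cv2.imread('pics/side0.png')
a=cv2.resize(s[130:250,100:290],None,fx=4,fy=4,interpolation=2); cv2.imwrite('pics/c3.png',a)
p=arm.camera_params('scene')
q=cv2.imread('pics/scene0.png')
print('mat wr', unproj(p,[[173,227],[198,219],[238,186]],.015), 'off', unproj(p,[[250,103],[272,107],[301,152]],.012))
E
```

```text
scene wrench 0.93 [248. 100. 305. 156.] 840 274 124
scene wrench 0.73 [174. 180. 237. 236.] 780 203 211
scene housing 0.9 [216. 276. 322. 384.] 6734 266 330
scene mat 0.59 [112. 142. 267. 274.] 9421 187 205
scene locknut 0.83 [248. 328. 265. 349.] 367 255 337
side wrench 0.91 [221. 171. 276. 195.] 443 245 182
side wrench 0.75 [369. 188. 393. 202.] 247 383 192
side housing 0.74 [110. 187. 191. 255.] 2949 147 220
side mat 0.92 [193. 143. 279. 218.] 3112 245 179
side locknut 0.69 [134. 210. 150. 220.] 130 140 213
mat wr [[ 0.62615079 -0.16401235  0.015     ]
 [ 0.56252828 -0.14591736  0.015     ]
 [ 0.41528272 -0.17279534  0.015     ]] off [[ 0.16252866 -0.45382294  0.012     ]
 [ 0.11661869 -0.38960386  0.012     ]
 [ 0.18466511 -0.16656513  0.012     ]]
```

View pics/c1.png

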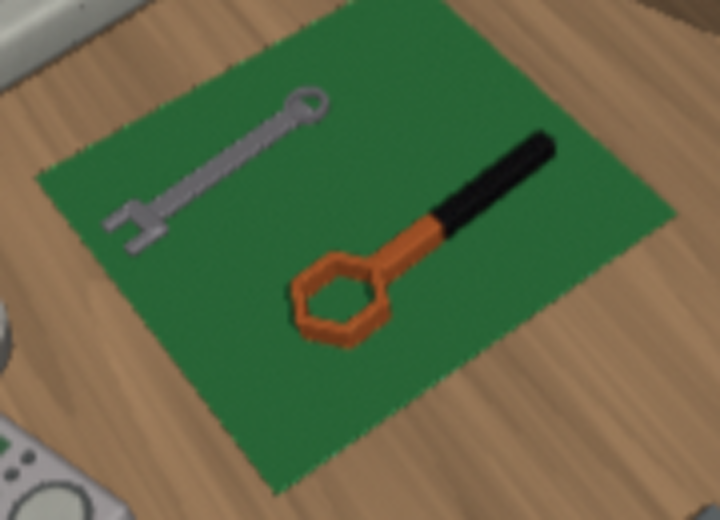

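View pics/c2.png

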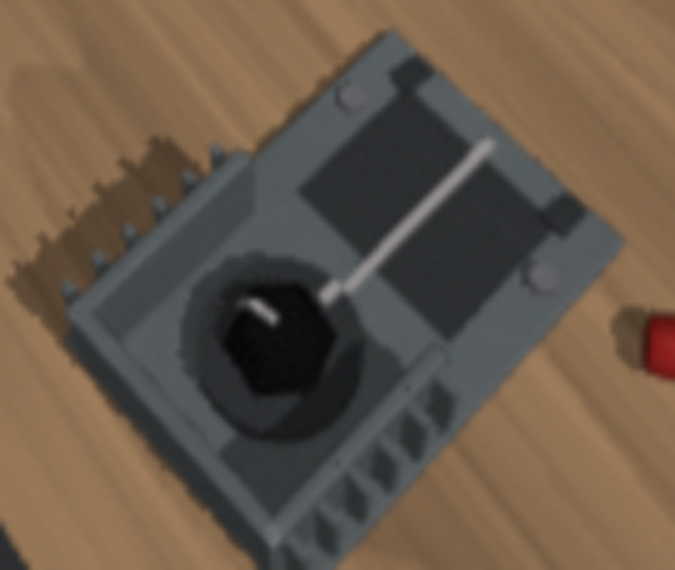

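View pics/c3.png

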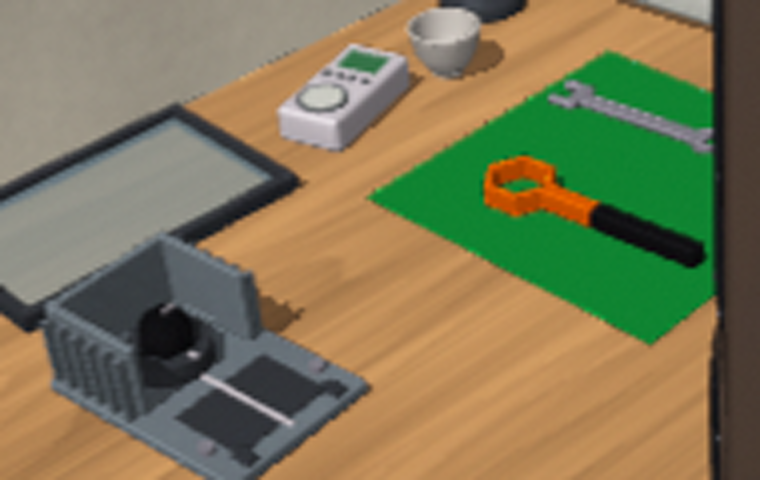

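Mat wrench measures about 211 mm long (right) against about 290 mm for the off-mat one, so I'm taking the mat one, with its ring at (185,224). Next I fit the poses.

```bash
cat >> h.py <<'E'
from scipy.optimize import minimize, differential_evolution
def prism(poly,z0,z1): 
    poly=np.asarray(poly,float); return np.r_[np.c_[poly,np.full(len(poly),z0)],np.c_[poly,np.full(len(poly),z1)]]
def box(x0,x1,y0,y1,z0,z1): return prism([[x0,y0],[x1,y0],[x1,y1],[x0,y1]],z0,z1)
def hexa(r,off=0): a=np.radians(np.arange(6)*60+off); return np.c_[r*np.cos(a),r*np.sin(a)]
def tf(P,x,y,yaw,z): c,s=np.cos(yaw),np.sin(yaw); return P@np.array([[c,s,0],[-s,c,0],[0,0,1]])+[x,y,z]
S=4
def hull(p,P):
    m=np.zeros((384*2,512*2),np.uint8); h=cv2.convexHull(np.round(proj(p,P)*2+.5).astype(np.int32)); cv2.fillConvexPoly(m,h,1); return m
def render_wrench(p,x,y,yaw,z,ro=.033/np.cos(np.pi/6)):
    T=lambda P: tf(P,x,y,yaw,z)
    m=hull(p,T(prism(hexa(ro),0,.02)))
    h=hull(p,T(prism(hexa(.022/np.cos(np.pi/6)),0,0)))&hull(p,T(prism(hexa(.022/np.cos(np.pi/6)),.02,.02)))
    m&=1-h
    return m|hull(p,T(box(-.08,-.03,-.008,.008,.003,.017)))|hull(p,T(box(-.185,-.078,-.009,.009,.002,.018)))
def render_housing(p,x,y,yaw):
    T=lambda P: tf(P,x,y,yaw,0)
    m=hull(p,T(box(-.14,.06,-.07,.07,0,.012)))
    for b in ((-.034,.06,.05,.058),(-.034,.06,-.058,-.05),(.052,.06,-.058,.058)): m|=hull(p,T(box(*b,.012,.075)))
    return m
def iou(a,b): return (a&b).sum()/max(1,(a|b).sum())
E
python3 - <<'E'
from h import *
up=lambda m: cv2.resize(m,None,fx=2,fy=2,interpolation=0)
ps={n:arm.camera_params(n) for n in("scene","side")}
ims={n:cv2.imread(f"pics/{n}0.png") for n in ps}
for nm,ren,masks,x0 in (("wrench",lambda p,v:render_wrench(p,*v,.003),{"scene":"scene_wrench_203","side":"side_wrench_245"},[.59,-.155,.1]),
   ("housing",lambda p,v:render_housing(p,*v),{"scene":"scene_housing_266","side":"side_housing_147"},[.6,.1,0])):
    M={n:up(np.load(f"pics/{f}.npy")) for n,f in masks.items()}
    print(nm,[unproj(ps[n],np.argwhere(M[n])[:,::-1].mean(0)/2,.015) for n in M])
    for use in (["scene","side"],["scene"],["side"]):
        f=lambda v:-sum(iou(M[n],ren(ps[n],v)) for n in use)
        b=[(x0[0]-.15,x0[0]+.15),(x0[1]-.15,x0[1]+.25),(-.9,.9)]
        r=differential_evolution(f,b,maxiter=40,popsize=12,seed=1,tol=1e-6); print(use,np.round(r.x,4),np.degrees(r.x[2]),r.fun)
        if len(use)==2:
            for n in use:
                c,_=cv2.findContours(ren(ps[n],r.x),cv2.RETR_LIST,cv2.CHAIN_APPROX_NONE)
                big=cv2.resize(ims[n],None,fx=2,fy=2); cv2.drawContours(big,c,-1,(255,0,255),1); ims[n]=cv2.resize(big,(512,384)) if 0 else ims[n]
                ys,xs=np.nonzero(M[n]); cv2.imwrite(f"pics/fit_{nm}_{n}.png",cv2.resize(big[max(0,ys.min()-20):ys.max()+20,xs.min()-20:xs.max()+20],None,fx=2,fy=2))
E
python3 - <<'E'
import cv2
a=[cv2.resize(cv2.imread(f"pics/fit_{m}_{n}.png"),(390,290)) for m in("wrench","housing") for n in("scene","side")]
cv2.imwrite("pics/fit.png",cv2.vconcat([cv2.hconcat(a[:2]),cv2.hconcat(a[2:])]))
E
```

```text
Traceback (most recent call last):
FileNotFoundError: [Errno 2] No such file or directory: 'pics/scene_wrench_203.npy'
[ WARN:0@0.018] global loadsave.cpp:275 findDecoder imread_('pics/fit_wrench_scene.png'): can't open/read file: check file path/integrity
Traceback (most recent call last):
cv2.error: OpenCV(4.12.0) /io/opencv/modules/imgproc/src/resize.cpp:4208: error: (-215:Assertion failed) !ssize.empty() in function 'resize'
```

```bash
ls pics/*.npy; cat > fit0.py <<'E'
from h import *
import glob
up=lambda m: cv2.resize(m,None,fx=2,fy=2,interpolation=0)
ps={n:arm.camera_params(n) for n in("scene","side")}
ims={n:cv2.imread(f"pics/{n}0.png") for n in ps}
g=lambda s:sorted(glob.glob(s))[0]
for nm,ren,masks,x0 in (("wrench",lambda p,v:render_wrench(p,*v,.003),{"scene":g("pics/scene_wrench_20*"),"side":g("pics/side_wrench_24*")},[.59,-.155,.1]),
   ("housing",lambda p,v:render_housing(p,*v),{"scene":g("pics/scene_housing*"),"side":g("pics/side_housing*")},[.6,.1,0])):
    M={n:up(np.load(f)) for n,f in masks.items()}
    print(nm,[unproj(ps[n],np.argwhere(M[n])[:,::-1].mean(0)/2,.015).round(3) for n in M])
    for use in (["scene","side"],["scene"],["side"]):
        f=lambda v:-sum(iou(M[n],ren(ps[n],v)) for n in use)
        b=[(x0[0]-.15,x0[0]+.15),(x0[1]-.15,x0[1]+.25),(-.9,.9)]
        r=differential_evolution(f,b,maxiter=40,popsize=12,seed=1,tol=1e-6); print(use,np.round(r.x,4),np.degrees(r.x[2]),r.fun)
        if len(use)==2:
            for n in use:
                c,_=cv2.findContours(ren(ps[n],r.x),cv2.RETR_LIST,cv2.CHAIN_APPROX_NONE)
                big=cv2.resize(ims[n],None,fx=2,fy=2); cv2.drawContours(big,c,-1,(255,0,255),1)
                ys,xs=np.nonzero(M[n]); cv2.imwrite(f"pics/fit_{nm}_{n}.png",cv2.resize(big[max(0,ys.min()-20):ys.max()+20,max(0,xs.min()-20):xs.max()+20],None,fx=2,fy=2))
a=[cv2.resize(cv2.imread(f"pics/fit_{m}_{n}.png"),(390,290)) for m in("wrench","housing") for n in("scene","side")]
cv2.imwrite("pics/fit.png",cv2.vconcat([cv2.hconcat(a[:2]),cv2.hconcat(a[2:])]))
E
python3 fit0.py
```

```text
pics/scene_housing_266.npy
pics/scene_locknut_255.npy
pics/scene_mat_187.npy
pics/scene_wrench_202.npy
pics/scene_wrench_274.npy
pics/side_housing_147.npy
pics/side_locknut_139.npy
pics/side_mat_244.npy
pics/side_wrench_245.npy
pics/side_wrench_383.npy
wrench [array([[ 0.539, -0.159,  0.015]]), array([[ 0.527, -0.158,  0.015]])]
['scene', 'side'] [ 0.5968 -0.1542  0.1376] 7.886476067409685 -1.5391063246206258
['scene'] [ 0.5958 -0.1547  0.1449] 8.302573008226528 -0.8093973984603132
['side'] [ 0.6002 -0.1513  0.1353] 7.750848712319091 -0.7625772285966461
housing [array([[0.598, 0.184, 0.015]]), array([[0.609, 0.18 , 0.015]])]
['scene', 'side'] [0.6278 0.1847 0.1134] 6.497017587384186 -1.9134303674479498
['scene'] [0.6287 0.1844 0.1175] 6.733319057766133 -0.9763146298472385
['side'] [0.6313 0.1844 0.1001] 5.734697116449553 -0.943735873425896
```

View pics/fit.png

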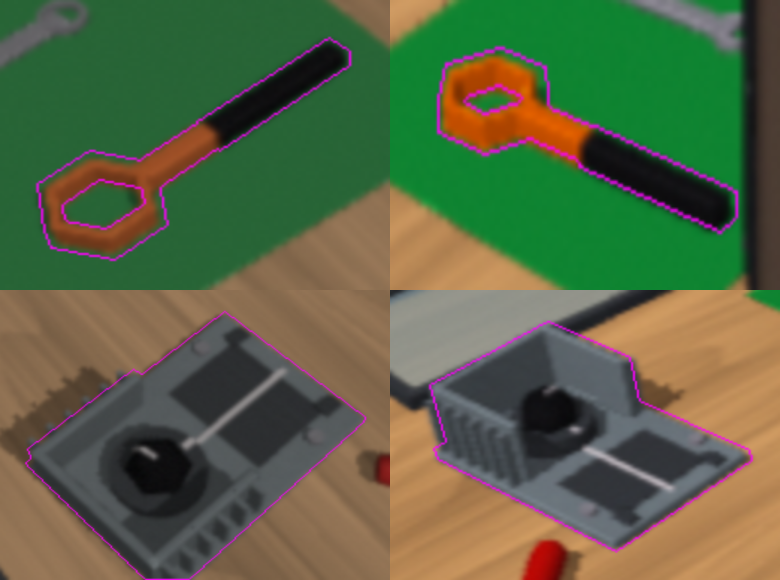

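The housing fit is tight on both views. The wrench fit uses too big an outer ring, so I refit with the ring radius free.

```bash
python3 - <<'E'
from h import *
up=lambda m: cv2.resize(m,None,fx=2,fy=2,interpolation=0)
ps={n:arm.camera_params(n) for n in("scene","side")}
M={"scene":up(np.load("pics/scene_wrench_202.npy")),"side":up(np.load("pics/side_wrench_245.npy"))}
big={n:cv2.resize(cv2.imread(f"pics/{n}0.png"),None,fx=2,fy=2) for n in ps}
# own colour mask too
for n in ps: 
    hs=cv2.cvtColor(big[n],cv2.COLOR_BGR2HSV); g=((hs[...,0]>45)&(hs[...,0]<80)&(hs[...,1]>100))
    reg=cv2.dilate(M[n],np.ones((13,13))); C=((reg>0)&~g).astype(np.uint8); print(n,C.sum(),M[n].sum()); 
    for nm,MM in (("net",M[n]),("col",C)):
        f=lambda v:-iou(MM,render_wrench(ps[n],v[0],v[1],v[2],.003,v[3]))
        r=differential_evolution(f,[(.56,.63),(-.19,-.12),(0,.3),(.027,.038)],maxiter=60,popsize=12,seed=1,tol=1e-6); print(nm,np.round(r.x,4),np.degrees(r.x[2]),r.fun)
    c,_=cv2.findContours(render_wrench(ps[n],*r.x[:3],.003,r.x[3]),cv2.RETR_LIST,cv2.CHAIN_APPROX_NONE)
    cv2.drawContours(big[n],c,-1,(255,0,255),1); ys,xs=np.nonzero(M[n])
    big[n]=cv2.resize(big[n][ys.min()-20:ys.max()+20,xs.min()-20:xs.max()+20],(390,340))
cv2.imwrite("pics/fit2.png",cv2.hconcat(list(big.values())))
E
```

```text
scene 3038 3120
net [ 0.5978 -0.1541  0.1435  0.0327] 8.220293227240571 -0.9010197960407919
col [ 0.5978 -0.154   0.1444  0.0339] 8.273257115267288 -0.8321377331420373
side 1822 1772
net [ 0.6014 -0.1516  0.1311  0.0292] 7.514146454744967 -0.8661538461538462
col [ 0.5966 -0.1518  0.1127  0.0328] 6.458759492554346 -0.8204524033930255
```

View pics/fit2.png

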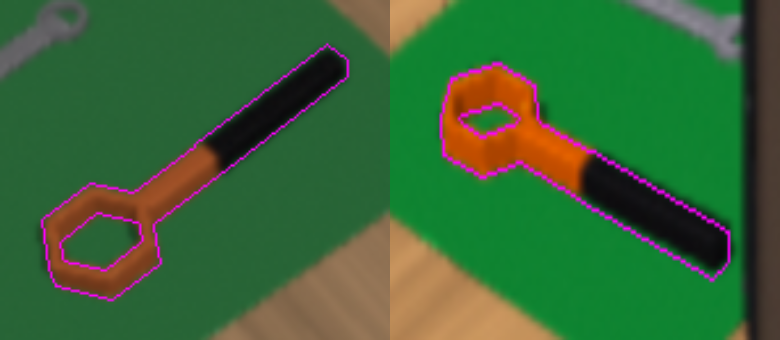

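Candidates: mat orange wrench (185,224), off-mat orange (261,106), steel wrench (155,192). The crop confirms the mat one. I'm flipping the hand so the wrist camera faces the ring side.

```bash
python3 -m inch '[[[0.4,1,0,0,0,0.47],[0.4,1,0,0,0,0.47],[0.4,1,0,0,0,0.47],[0.4,1,0,0,0,0.47],[0.4,1,0,0,0,0.47],[0.4,1,0,0,0,0.47],[0.4,1,0,0,0,0.47],[0.4,1,0,0,0,0.47]]]' 60 60; python3 -c "
from station import arm
print(arm.get_state()['q'])"
```

```text
t: 1.65
eef_pos: [0.3838, -0.4027, 0.4049]
ee_rot: [-3.141, -0.0, -1.192]
force: [-0.1, -0.8, -0.4]
width: 0.0604
[-4.57402525e-01  1.63785518e-01 -2.52710708e-01  1.98784276e-05
 -1.15391483e+00  8.35910346e-01]
```

```bash
python3 -m inch '[[[0.43,1,-0.5,0,0,0.424],[0.43,1,-0.5,0,0,0.424],[0.43,1,-0.5,0,0,0.424],[0.43,1,-0.5,0,0,0.424],[0.43,1,-0.5,0,0,0.424],[0.43,1,-0.5,0,0,0.424],[0.43,1,-0.5,0,0,0.424],[0.43,1,-0.5,0,0,0.424]]]'; python3 - <<'E'
from h import *
print(arm.get_state()['eef_pos'])
p=arm.camera_params('wrist'); im=arm.grab_frame('wrist'); 
for P in ((.597,-.153,.023),(.597-.115*.99,-.153-.115*.139,.021)):
    u=proj(p,P)[0]; print(u); cv2.circle(im,tuple(int(round(a)) for a in u),3,(255,0,255),-1)
cv2.imwrite('pics/w1.png',im)
E
```

```text
t: 2.65
eef_pos: [0.4698, -0.2027, 0.3048]
ee_rot: [3.142, -0.0, 0.134]
force: [-0.2, 1.3, -0.1]
width: 0.0601
[ 0.46978635 -0.20270153  0.30480922]
[212.15108286  23.01617832]
[217.66850376 169.11271494]
```

View pics/w1.png

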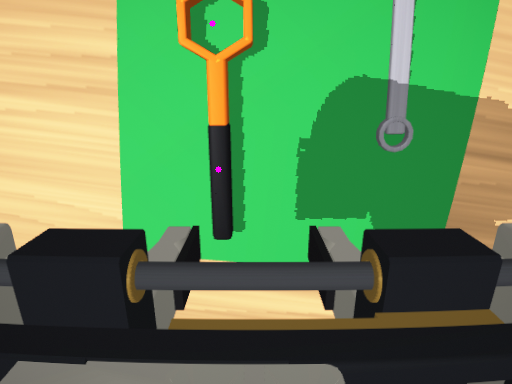

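The wrist view shows the wrench with grip end (222,238), orange/black boundary (219,124) and ring centre near (215,25). I measure its axis here.

```bash
python3 - <<'E'
from h import *
p=arm.camera_params('wrist'); im=arm.grab_frame('wrist')
hsv=cv2.cvtColor(im,cv2.COLOR_BGR2HSV)
blk=(im.max(2)<50)
orn=(hsv[...,0]<20)&(hsv[...,1]>180)&(im[...,2]>120)
pts=[]
for v in list(range(75,120,8))+list(range(135,235,10)):
    m=(orn if v<124 else blk)[v,195:250]; xs=np.nonzero(m)[0]+195
    pts.append((xs.mean(),v)); 
W=unproj(p,pts,.021)
print(np.c_[pts,W[:,:2]].round(4))
for sl in (slice(0,6),slice(6,None),slice(None)):
    a=np.polyfit(W[sl,0],W[sl,1],1); print(np.degrees(np.arctan(a[0])), np.polyval(a,.482),np.polyval(a,.597))
print('boundary', unproj(p,[[219,124]],.021), 'end',unproj(p,[[222,238]],.018),'ring front corner near inner',unproj(p,[[216,57]],.023))
E
```

```text
[[ 2.165000e+02  7.500000e+01  5.596000e-01 -1.603000e-01]
 [ 2.165000e+02  8.300000e+01  5.535000e-01 -1.610000e-01]
 [ 2.175000e+02  9.100000e+01  5.474000e-01 -1.624000e-01]
 [ 2.175000e+02  9.900000e+01  5.412000e-01 -1.630000e-01]
 [ 2.175000e+02  1.070000e+02  5.349000e-01 -1.637000e-01]
 [ 2.180000e+02  1.150000e+02  5.286000e-01 -1.647000e-01]
 [ 2.212000e+02  1.350000e+02  5.126000e-01 -1.691000e-01]
 [ 2.205625e+02  1.450000e+02  5.042000e-01 -1.694000e-01]
 [ 2.218750e+02  1.550000e+02  4.959000e-01 -1.714000e-01]
 [ 2.212941e+02  1.650000e+02  4.872000e-01 -1.718000e-01]
 [ 2.205000e+02  1.750000e+02  4.783000e-01 -1.720000e-01]
 [ 2.205000e+02  1.850000e+02  4.694000e-01 -1.729000e-01]
 [ 2.215000e+02  1.950000e+02  4.604000e-01 -1.747000e-01]
 [ 2.215000e+02  2.050000e+02  4.511000e-01 -1.757000e-01]
 [ 2.220000e+02  2.150000e+02  4.417000e-01 -1.771000e-01]
 [ 2.225000e+02  2.250000e+02  4.321000e-01 -1.785000e-01]]
8.103669498580322 -0.17137873077421495 -0.15500429266082463
6.578963032504893 -0.17225113228806843 -0.15898796565799053
8.083247105297112 -0.17176981921553058 -0.15543720038630293
boundary [[ 0.52139698 -0.16631455  0.021     ]] end [[ 0.41765887 -0.1792241   0.018     ]] ring front corner near inner [[ 0.57285814 -0.15878201  0.023     ]]
```

```bash
python3 -m inch '[[[0.076,0.158,-0.25,0,0,0.002],[0.076,0.158,-0.45,0,0,0.002],[0.076,0.158,-0.54,0,0,0.002],[0.076,0.158,-0.58,0,0,0.002],[0.076,0.158,-0.605,0,0,0.002],[0.076,0.158,-0.605,0,0,0.002]]]' 60 60; python3 -m inch '[[[0,0,0,0,0,0],[0,0,0,0,0,0],[0,0,0,0,0,0],[0,0,0,0,0,0],[0,0,0,0,0,0],[0,0,0,0,0,0]]]' 0 60
python3 - <<'E'
from h import *
print(arm.get_state()['width'])
cv2.imwrite('pics/w2.png',arm.grab_frame('wrist'))
E
```

```text
t: 3.5
eef_pos: [0.4851, -0.1713, 0.1841]
ee_rot: [3.141, -0.001, 0.139]
force: [0.5, 0.2, 0.3]
width: 0.0602
t: 4.25
eef_pos: [0.485, -0.1712, 0.1837]
ee_rot: [3.142, 0.0, 0.14]
force: [-0.3, 0.2, 0.5]
width: 0.0178
0.0178054488441029
```

View pics/w2.png

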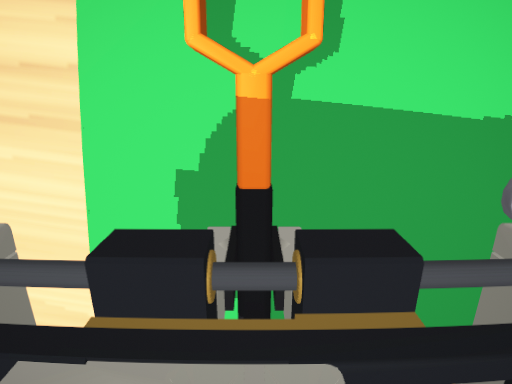

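```bash
python3 - <<'E'
from h import *
s=arm.get_state(); p=arm.camera_params('wrist'); 
ps=s['ee_rot'][2]; R=np.array([[np.cos(ps),np.sin(ps)],[-np.sin(ps),np.cos(ps)]])
for uv,z in (((253,186),.021),((253.5,71),.023),((253,100),.021)): print((R@(unproj(p,uv,z)[0,:2]-s['eef_pos'][:2])).round(4))
E
python3 -m inch '[[[0,0,0.2,0,0,0],[0,0,0.5,0,0,0],[0,0.3,0.75,0,0,0],[0,0.6,0.75,0,0,0],[0,0.9,0.75,0,0,0],[0,1,0.75,0,0,0],[0,1,0.75,0,0,0]]]'
python3 -m inch '[[[0,0.2,0,0,0,0],[0,0.4,0,0,0,0],[0,0.4,0,0,0,0]]]'
python3 - <<'E'
from h import *
s=arm.get_state(); print(s['width'],s['eef_pos'],s['ee_rot'])
p=arm.camera_params('wrist'); im=arm.grab_frame('wrist'); cv2.imwrite('pics/w3.png',im)
print(proj(p,[[.629,.1845,.056],[.629,.1845,.03]]))
cv2.imwrite('pics/sc3.png',arm.grab_frame('scene'))
E
```

```text
[0.0371 0.0008]
[0.0882 0.0005]
[0.0763 0.0008]
t: 5.18
eef_pos: [0.4847, 0.0306, 0.3335]
ee_rot: [-3.141, 0.0, 0.143]
force: [0.0, -1.1, -2.1]
width: 0.0179
t: 5.55
eef_pos: [0.485, 0.11, 0.3334]
ee_rot: [3.142, 0.0, 0.142]
force: [0.2, 1.1, -1.1]
width: 0.0176
0.017566974874252843 [0.4850449  0.11001505 0.33336419] [3.14152920e+00 3.77449373e-04 1.41740030e-01]
[[182.14455652  -7.62313784]
 [189.09886833   2.35362315]]
```

View pics/w3.png

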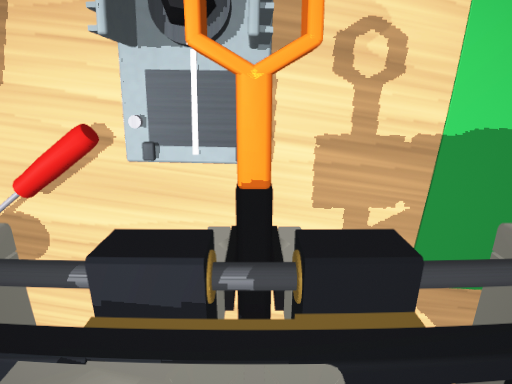

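View pics/sc3.png

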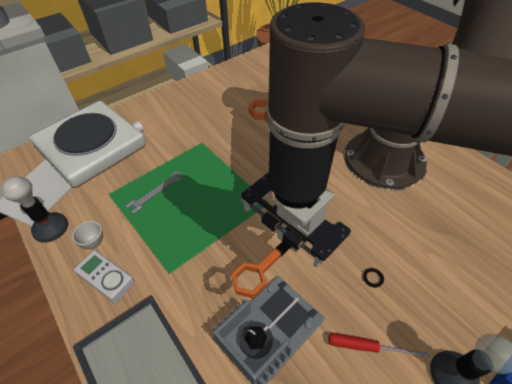

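```bash
python3 -m inch '[[[0.25,0,0,0,0,0],[0.4,0,0,0,0,0],[0.4,0,0,0,0,0],[0.4,0,0,0,0,0]]]'
python3 - <<'E'
from h import *
s=arm.get_state(); print(s['eef_pos'],s['ee_rot'])
p=arm.camera_params('wrist'); im=arm.grab_frame('wrist'); np.save('pics/w4p.npy',p,allow_pickle=True); cv2.imwrite('pics/w4.png',im)
c=proj(p,[.629,.1845,.05])[0];print(c)
# rectified top-down view at z=.056 and z=.03, axes housing-ish world: 0.4 mm/px
def top(z,half=.06,n=380):
    g=np.linspace(-half,half,n); X,Y=np.meshgrid(.629-g,.1845-g,indexing='ij')
    uv=proj(p,np.c_[X.ravel(),Y.ravel(),np.full(X.size,z)]).astype(np.float32).reshape(n,n,2)
    o=cv2.remap(im,uv[...,0],uv[...,1],cv2.INTER_CUBIC); return o
cv2.imwrite('pics/top4.png',cv2.hconcat([top(.056),top(.03)]))
E
```

```text
t: 6.15
eef_pos: [0.5644, 0.1076, 0.3331]
ee_rot: [3.141, 0.002, 0.138]
force: [-0.2, -0.2, -2.0]
width: 0.0175
[0.5643975  0.10756954 0.33306251] [3.14127967e+00 1.63075478e-03 1.38341929e-01]
[171.56624347 100.49618418]
```

View pics/w4.png

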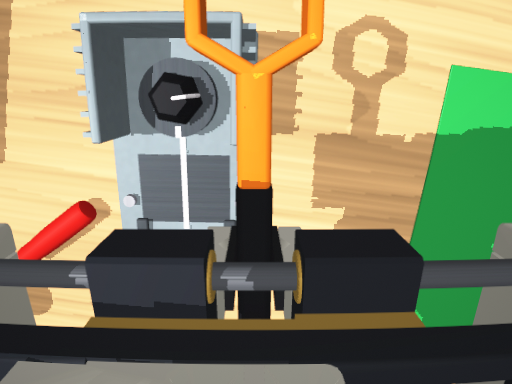

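View pics/top4.png

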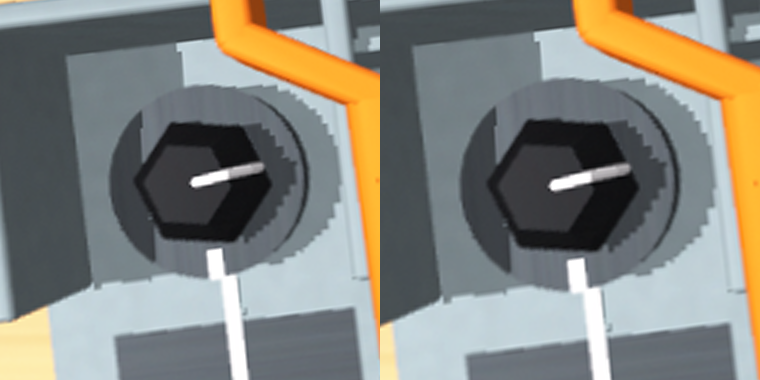

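The wrist view shows the nut at about (177,98) with a corner axis across the housing, which puts q at about 0.2 rad. Its seat is therefore at world yaw of about 28°. I let the arm settle, then compute the poses.

```bash
python3 -m inch '[[[0,0,0,0,0,0],[0,0,0,0,0,0]]]'
cat > go.py <<'E'
# prints shift units to place the wrench at yaw (world deg), height zt of TCP, about nut
import sys; from h import *
N=np.array([.6303,.1845]); L=.1145; lat=.0007
def tcp(d):
    a=np.radians(d); u=np.array([np.cos(a),np.sin(a)]); return N-L*u-lat*np.array([-u[1],u[0]])
s=arm.get_state(); e=s['eef_pos']; y=np.degrees(s['ee_rot'][2]); print('now',e.round(4),round(y,2), s['force'].round(1), 'ring at',(e[:2]-tcp(y)+N).round(4))
base=(np.r_[[float(v) for v in sys.argv[1].split(',')]] if sys.argv[1]!='-' else np.r_[e,y])
for a in sys.argv[2:]:
    d,z=map(float,a.split(',')); print(a,'->',np.r_[(tcp(d)-base[:2])/.2,(z-base[2])/.2].round(3),round((d-base[3])/180,4))
E
python3 go.py - 28,.275
```

```text
t: 6.45
eef_pos: [0.5645, 0.1088, 0.334]
ee_rot: [-3.141, -0.0, 0.14]
force: [0.2, -0.3, -1.3]
width: 0.0178
now [0.5645 0.1088 0.334 ] 8.04 [ 0.2 -0.3 -1.3] ring at [0.6778 0.1255]
28,.275 -> [-0.175  0.107 -0.295] 0.1109
```

```bash
python3 -m inch '[[[-0.1,0.05,0,0,0,0.05],[-0.175,0.107,-0.1,0,0,0.111],[-0.175,0.107,-0.295,0,0,0.111],[-0.175,0.107,-0.295,0,0,0.111],[-0.175,0.107,-0.295,0,0,0.111]]]'
python3 go.py - 28,.215
python3 - <<'E'
from h import *
im=arm.grab_frame('scene'); ps=arm.camera_params('scene'); 
a=cv2.resize(im[250:384,190:350],None,fx=4,fy=4,interpolation=2); w=arm.grab_frame('wrist'); cv2.imwrite('pics/s5.png',a); cv2.imwrite('pics/w5.png',w)
E
```

```text
t: 7.08
eef_pos: [0.5305, 0.1305, 0.2759]
ee_rot: [3.141, -0.001, 0.489]
force: [1.2, 0.2, -0.6]
width: 0.0176
now [0.5305 0.1305 0.2759] 28.02 [ 1.2  0.2 -0.6] ring at [0.6313 0.1849]
28,.215 -> [-0.005 -0.002 -0.304] -0.0001
```

View pics/s5.png

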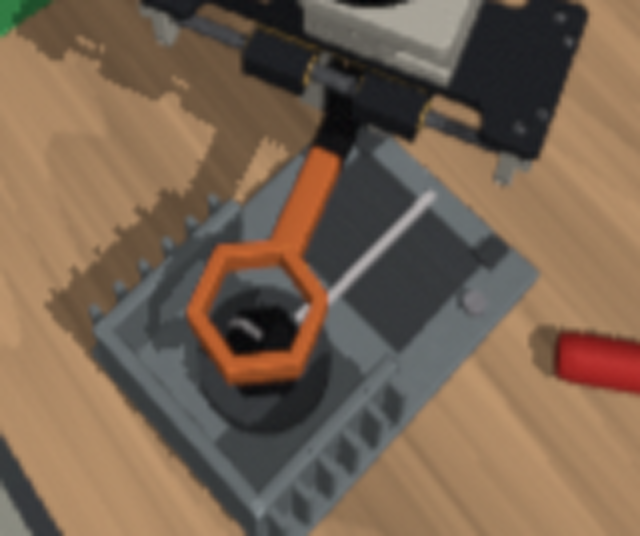

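View pics/w5.png

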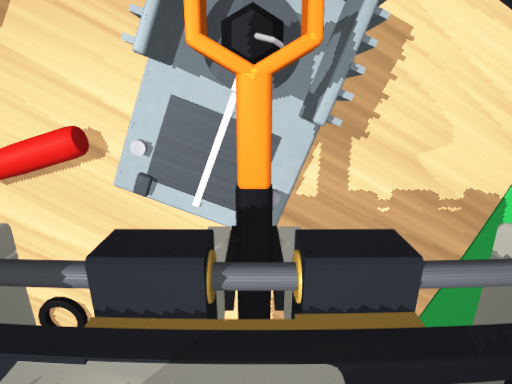

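The ring sits over the nut with hexagons aligned (wrist (253,35)). Now I lower it.

```bash
python3 -m inch '[[[-0.004,-0.002,-0.08,0,0,0],[-0.004,-0.002,-0.16,0,0,0],[-0.004,-0.002,-0.22,0,0,0],[-0.004,-0.002,-0.26,0,0,0],[-0.004,-0.002,-0.3,0,0,0],[-0.004,-0.002,-0.32,0,0,0],[-0.004,-0.002,-0.325,0,0,0]]]'
python3 go.py - 28,.21
python3 - <<'E'
from h import *
im=arm.grab_frame('scene')
a=cv2.resize(im[250:384,190:350],None,fx=4,fy=4,interpolation=2); w=arm.grab_frame('wrist'); cv2.imwrite('pics/s6.png',a); cv2.imwrite('pics/w6.png',w)
E
```

```text
t: 8.05
eef_pos: [0.5291, 0.1298, 0.2098]
ee_rot: [3.141, 0.0, 0.489]
force: [-2.2, -1.5, 4.5]
width: 0.0175
now [0.5291 0.1298 0.2098] 28.01 [-2.2 -1.5  4.5] ring at [0.6299 0.1842]
28,.21 -> [0.002 0.002 0.001] -0.0001
```

View pics/s6.png

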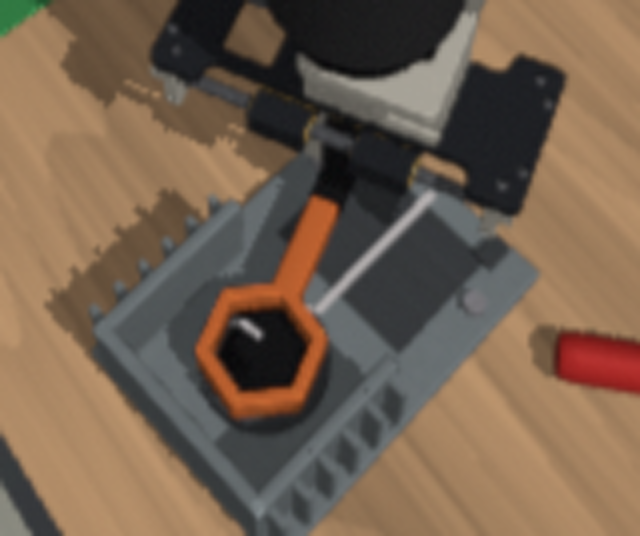

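Seated (z .210, 4.5 N). Next is the first stroke, from 28° to −35°.

```bash
python3 go.py .5293,.1300,.2105,28.0 18,.2105 9,.2105 0,.2105 -9,.2105 -18,.2105 -27,.2105 -35,.2105
```

```text
now [0.5292 0.1298 0.21  ] 28.01 [-1.6 -0.9  2.6] ring at [0.6299 0.1842]
18,.2105 -> [-0.038  0.092  0.   ] -0.0556
9,.2105 -> [-0.06   0.179  0.   ] -0.1056
0,.2105 -> [-0.068  0.269  0.   ] -0.1556
-9,.2105 -> [-0.061  0.359  0.   ] -0.2056
-18,.2105 -> [-0.041  0.446  0.   ] -0.2556
-27,.2105 -> [-0.007  0.529  0.   ] -0.3056
-35,.2105 -> [0.034 0.598 0.   ] -0.35
```

```bash
python3 -m inch '[[[-0.038,0.092,0,0,0,-0.0556],[-0.06,0.179,0,0,0,-0.1056],[-0.068,0.269,0,0,0,-0.1556],[-0.061,0.359,0,0,0,-0.2056],[-0.041,0.446,0,0,0,-0.2556],[-0.007,0.529,0,0,0,-0.3056],[0.034,0.598,0,0,0,-0.35],[0.034,0.598,0,0,0,-0.35]]]'
python3 go.py - -20,.2105
python3 - <<'E'
from h import *
im=arm.grab_frame('scene')
a=cv2.resize(im[250:384,190:350],None,fx=4,fy=4,interpolation=2); w=arm.grab_frame('wrist'); cv2.imwrite('pics/s7.png',a); cv2.imwrite('pics/w7.png',w)
E
```

```text
t: 9.15
eef_pos: [0.5356, 0.2513, 0.2099]
ee_rot: [-3.14, 0.001, -0.612]
force: [-7.6, 5.9, 5.2]
width: 0.0176
now [0.5356 0.2513 0.2099] -35.06 [-7.6  5.9  5.2] ring at [0.6297 0.1861]
-20,.2105 -> [-0.066 -0.141  0.003] 0.0837
```

View pics/s7.png

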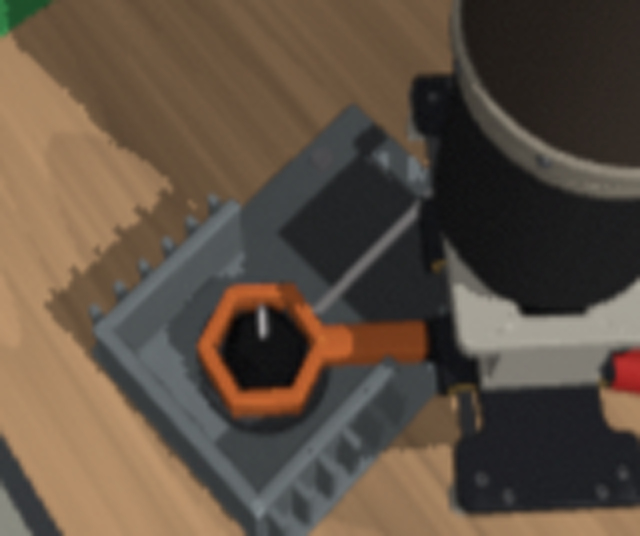

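View pics/w7.png

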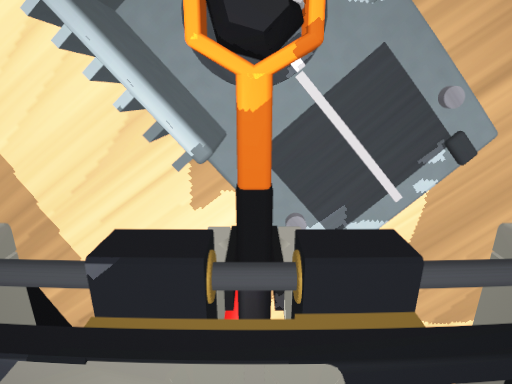

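The nut turned about 48°. Back off 15°, then lift.

```bash
python3 -m inch '[[[-0.035,-0.07,0,0,0,0.042],[-0.066,-0.141,0,0,0,0.083],[-0.066,-0.141,0,0,0,0.083],[-0.066,-0.141,0.05,0,0,0.083],[-0.066,-0.141,0.15,0,0,0.083],[-0.066,-0.141,0.28,0,0,0.083],[-0.066,-0.141,0.36,0,0,0.083],[-0.066,-0.141,0.36,0,0,0.083]]]'
python3 go.py - 40,.28
python3 - <<'E'
from h import *
im=arm.grab_frame('scene')
a=cv2.resize(im[250:384,190:350],None,fx=4,fy=4,interpolation=2); w=arm.grab_frame('wrist'); cv2.imwrite('pics/s8.png',a); cv2.imwrite('pics/w8.png',w)
E
```

```text
t: 10.25
eef_pos: [0.5231, 0.2215, 0.2827]
ee_rot: [-3.139, -0.001, -0.351]
force: [0.2, -0.0, -2.1]
width: 0.0176
now [0.5231 0.2215 0.2827] -20.12 [ 0.2 -0.  -2.1] ring at [0.6309 0.1828]
40,.28 -> [ 0.1   -0.556 -0.014] 0.334
```

View pics/s8.png

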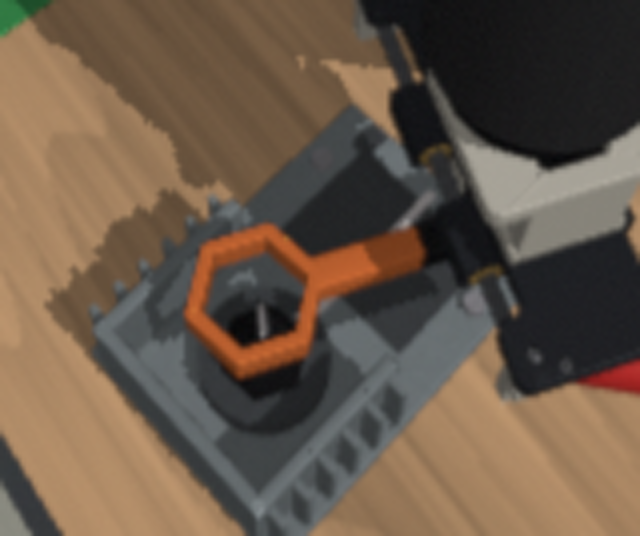

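View pics/w8.png

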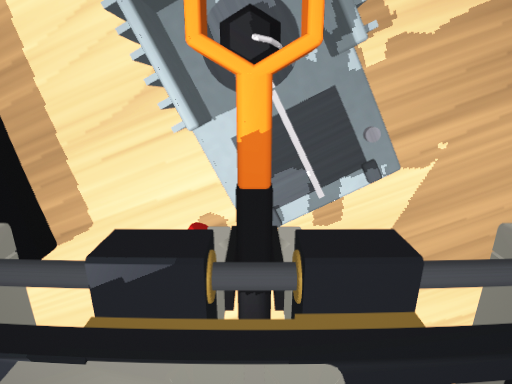

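The nut corner lines up with the handle at −20°, so q is about 60°. Swing back to +40° and reseat.

```bash
python3 -m inch '[[[0.0,-0.1,0,0,0,0.056],[0.0,-0.2,0,0,0,0.112],[0.01,-0.3,0,0,0,0.17],[0.03,-0.4,0,0,0,0.227],[0.07,-0.5,0,0,0,0.284],[0.1,-0.556,0,0,0,0.334],[0.1,-0.556,0,0,0,0.334]]]'
python3 go.py - 40,.21
python3 - <<'E'
from h import *
cv2.imwrite('pics/w9.png',arm.grab_frame('wrist'))
E
```

```text
t: 11.22
eef_pos: [0.5427, 0.1092, 0.2804]
ee_rot: [-3.141, 0.002, 0.697]
force: [-0.3, -0.2, -0.6]
width: 0.0173
now [0.5427 0.1092 0.2804] 39.95 [-0.3 -0.2 -0.6] ring at [0.63   0.1832]
40,.21 -> [ 0.002  0.006 -0.352] 0.0003
```

View pics/w9.png

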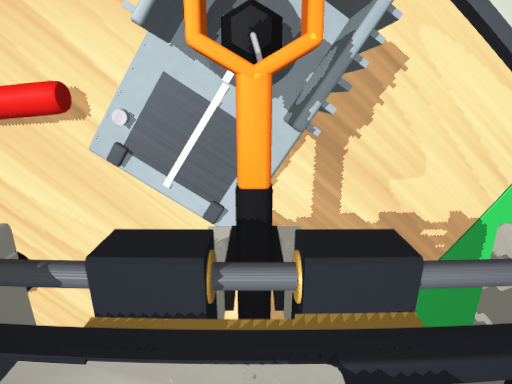

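Aligned again (nut at (252,32) inside the ring), so I lower.

```bash
python3 -m inch '[[[0.002,0.006,-0.08,0,0,0],[0.002,0.006,-0.18,0,0,0],[0.002,0.006,-0.24,0,0,0],[0.002,0.006,-0.28,0,0,0],[0.002,0.006,-0.32,0,0,0],[0.002,0.006,-0.345,0,0,0],[0.002,0.006,-0.352,0,0,0],[0.002,0.006,-0.352,0,0,0]]]'
python3 go.py - 40,.21 31,.21 22,.21 13,.21 4,.21 -5,.21 -14,.21 -20,.21
```

```text
t: 12.28
eef_pos: [0.5433, 0.1112, 0.2115]
ee_rot: [3.141, -0.0, 0.699]
force: [-0.1, -0.6, -0.8]
width: 0.0177
now [0.5433 0.1112 0.2115] 40.06 [-0.1 -0.6 -0.8] ring at [0.6304 0.1855]
40,.21 -> [-0.001 -0.004 -0.007] -0.0004
31,.21 -> [-0.054  0.068 -0.007] -0.0504
22,.21 -> [-0.094  0.149 -0.007] -0.1004
13,.21 -> [-0.122  0.234 -0.007] -0.1504
4,.21 -> [-0.136  0.323 -0.007] -0.2004
-5,.21 -> [-0.135  0.413 -0.007] -0.2504
-14,.21 -> [-0.121  0.501 -0.007] -0.3004
-20,.21 -> [-0.104  0.559 -0.007] -0.3337
```

```bash
python3 -m inch '[[[-0.054,0.068,-0.005,0,0,-0.05],[-0.094,0.149,-0.005,0,0,-0.1],[-0.122,0.234,-0.005,0,0,-0.15],[-0.136,0.323,-0.005,0,0,-0.2],[-0.135,0.413,-0.005,0,0,-0.25],[-0.121,0.501,-0.005,0,0,-0.3],[-0.104,0.559,-0.005,0,0,-0.3337],[-0.104,0.559,-0.005,0,0,-0.3337]]]'
python3 go.py - -24,.21 -27,.21
python3 - <<'E'
from h import *
im=arm.grab_frame('scene')
a=cv2.resize(im[290:384,210:310],None,fx=6,fy=6,interpolation=2); w=arm.grab_frame('wrist'); cv2.imwrite('pics/s10.png',a); cv2.imwrite('pics/w10.png',w)
E
```

```text
t: 13.28
eef_pos: [0.5215, 0.2241, 0.2104]
ee_rot: [3.142, 0.001, -0.35]
force: [-7.7, 4.6, 2.2]
width: 0.0177
now [0.5215 0.2241 0.2104] -20.04 [-7.7  4.6  2.2] ring at [0.6293 0.1855]
-24,.21 -> [ 0.019  0.032 -0.002] -0.022
-27,.21 -> [ 0.032  0.059 -0.002] -0.0387
```

View pics/s10.png

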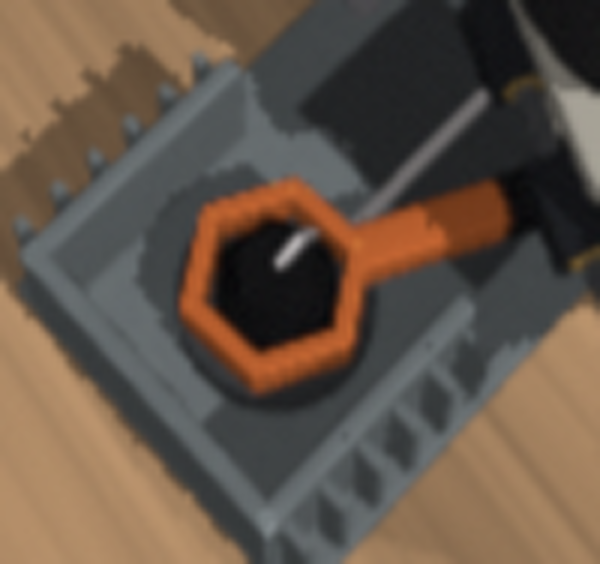

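View pics/w10.png

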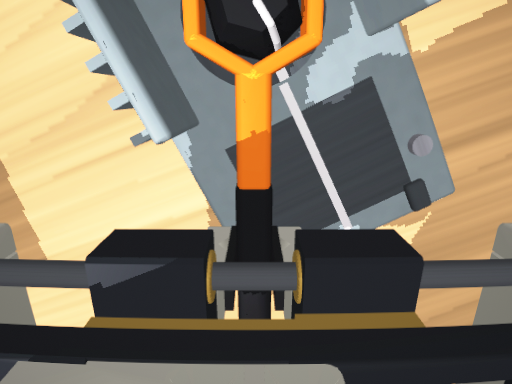

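Nearly in line, with the nut stripe at about (292,248) pointing to the housing stripe. About 6° more.

```bash
python3 -m inch '[[[0.016,0.03,0,0,0,-0.02],[0.03,0.057,0,0,0,-0.037],[0.03,0.057,0,0,0,-0.037],[0.03,0.057,0,0,0,-0.037]]]'
python3 go.py - -12,.21 
python3 - <<'E'
from h import *
im=arm.grab_frame('scene')
a=cv2.resize(im[290:384,210:310],None,fx=6,fy=6,interpolation=2); w=arm.grab_frame('wrist'); cv2.imwrite('pics/s11.png',a); cv2.imwrite('pics/w11.png',w)
E
```

```text
t: 13.88
eef_pos: [0.5268, 0.2355, 0.2104]
ee_rot: [-3.141, 0.002, -0.465]
force: [-13.0, 7.8, 3.1]
width: 0.0173
now [0.5268 0.2355 0.2104] -26.63 [-13.    7.8   3.1] ring at [0.6294 0.1848]
-12,.21 -> [-0.043 -0.14  -0.002] 0.0813
```

View pics/s11.png

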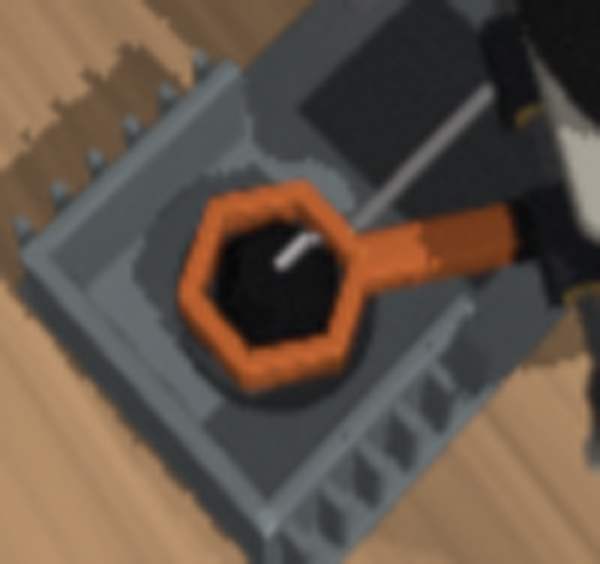

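View pics/w11.png

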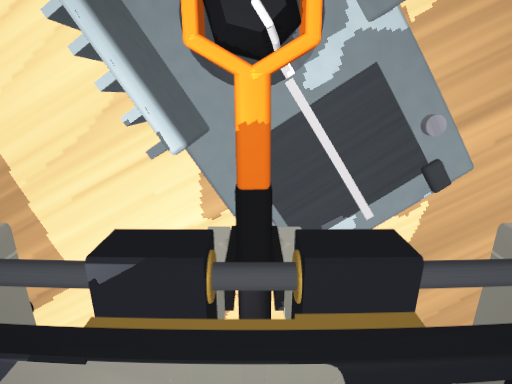

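```bash
python3 - <<'E'
from h import *
p=arm.camera_params('scene'); im=cv2.imread('pics/s11.png'); im0=im.copy(); outs=[]
for q in (1.75,1.85,1.95,2.05):
    a=im0.copy(); th=np.radians(6.6+180)+1.95-q
    L=[(.0,.056),(.0124,.056),(.0205,.037)]
    P=np.array([[.6303+r*np.cos(th),.1845+r*np.sin(th),z] for r,z in L])
    u=((proj(p,P)-[210,290]+.5)*6).astype(int); cv2.polylines(a,[u],False,(0,0,255),1); outs.append(a[150:350,180:440])
cv2.imwrite('pics/q.png',cv2.resize(cv2.vconcat([cv2.hconcat(outs[:2]),cv2.hconcat(outs[2:])]),(780,600)))
E
```

```text
(no output)
```

View pics/q.png

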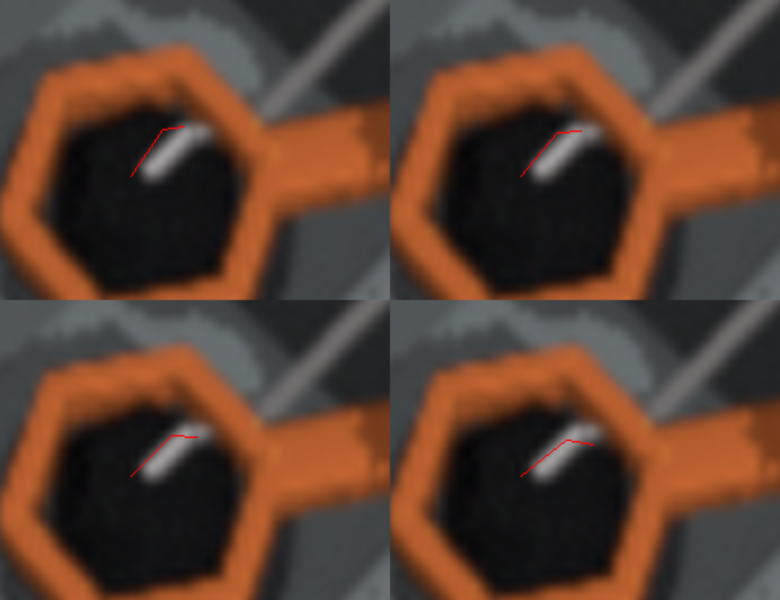

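The observed stripe slope matches q of about 1.95. Back off, lift, and check from above.

```bash
python3 -m inch '[[[-0.024,-0.07,0,0,0,0.04],[-0.043,-0.14,0,0,0,0.081],[-0.043,-0.14,0,0,0,0.081],[-0.043,-0.14,0.06,0,0,0.081],[-0.043,-0.14,0.2,0,0,0.081],[-0.043,-0.14,0.4,0,0,0.081],[-0.043,-0.14,0.6,0,0,0.081],[-0.043,-0.14,0.6,0,0,0.081]]]'
python3 -m inch '[[[0.1,-0.3,0,0,0,0.05],[0.3,-0.5,0,0,0,0.1],[0.3,-0.5,0,0,0,0.1],[0.3,-0.5,0,0,0,0.1]]]'
python3 - <<'E'
from h import *
s=arm.get_state(); print(s['eef_pos'],s['ee_rot'],s['width'])
p=arm.camera_params('wrist'); im=arm.grab_frame('wrist'); cv2.imwrite('pics/w12.png',im)
n=380;g=np.linspace(-.06,.06,n); X,Y=np.meshgrid(.63-g,.1845-g,indexing='ij')
f=lambda z:cv2.remap(im,*np.moveaxis(proj(p,np.c_[X.ravel(),Y.ravel(),np.full(X.size,z)]).astype(np.float32).reshape(n,n,2),2,0),cv2.INTER_CUBIC)
cv2.imwrite('pics/top12.png',cv2.hconcat([f(.056),f(.03)]))
cv2.imwrite('pics/s12.png',arm.grab_frame('scene'))
E
```

```text
t: 14.98
eef_pos: [0.5209, 0.2071, 0.3342]
ee_rot: [-3.136, -0.005, -0.213]
force: [0.4, 0.2, -1.8]
width: 0.0177
t: 15.48
eef_pos: [0.5797, 0.106, 0.3292]
ee_rot: [3.141, 0.002, 0.1]
force: [-0.5, -0.2, -1.7]
width: 0.0177
[0.57965025 0.10597735 0.32923867] [3.14126874e+00 1.51221219e-03 9.96350754e-02] 0.017697811919915794
```

View pics/w12.png

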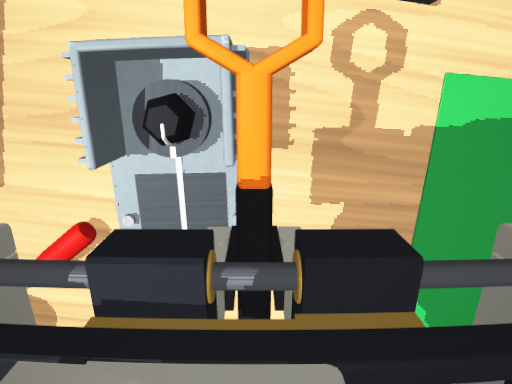

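View pics/top12.png

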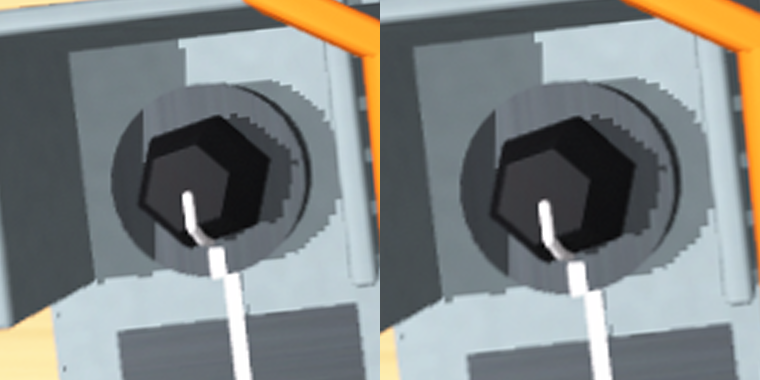

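The top view shows the nut stripe continuing the housing stripe, within about 2°. I carry the wrench back to where it lay.

```bash
python3 -m inch '[[[-0.1,-0.25,0.05,0,0,0.013],[-0.2,-0.5,0.05,0,0,0.013],[-0.4,-0.75,0.05,0,0,0.013],[-0.47,-1,0.05,0,0,0.013],[-0.47,-1,0.05,0,0,0.013],[-0.47,-1,0.05,0,0,0.013]]]'
python3 -m inch '[[[0,-0.2,0,0,0,0],[0,-0.38,-0.1,0,0,0],[0,-0.38,-0.3,0,0,0],[0,-0.38,-0.5,0,0,0],[0,-0.38,-0.5,0,0,0],[0,-0.38,-0.5,0,0,0]]]'
python3 - <<'E'
from h import *
s=arm.get_state(); print(s['eef_pos'],s['ee_rot'],s['force'])
cv2.imwrite('pics/s13.png',arm.grab_frame('scene'))
E
```

```text
t: 16.32
eef_pos: [0.4857, -0.093, 0.3406]
ee_rot: [-3.142, -0.001, 0.144]
force: [0.3, 0.5, -1.1]
width: 0.0173
t: 17.08
eef_pos: [0.487, -0.1687, 0.2414]
ee_rot: [3.141, -0.001, 0.146]
force: [1.3, 0.4, -1.8]
width: 0.0176
[ 0.486963   -0.1687401   0.24139321] [ 3.14099196e+00 -9.82905195e-04  1.46081229e-01] [ 1.31531697  0.36571525 -1.79880816]
```

View pics/s13.png

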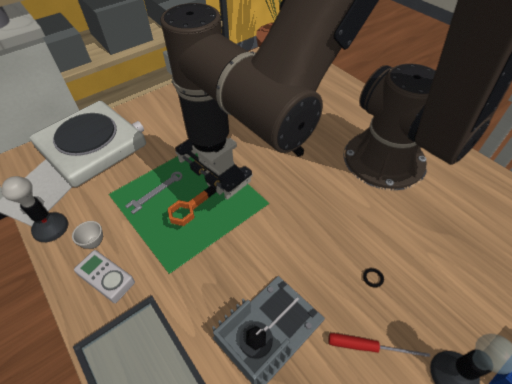

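The wrench hangs over its old place, ring at (181,212). Lower and release.

```bash
python3 -m inch '[[[0,0,-0.12,0,0,0],[0,0,-0.22,0,0,0],[0,0,-0.26,0,0,0],[0,0,-0.28,0,0,0],[0,0,-0.285,0,0,0],[0,0,-0.285,0,0,0]]]'
python3 -m inch '[[[0,0,0,0,0,0],[0,0,0,0,0,0],[0,0,0,0,0,0],[0,0,0,0,0,0]]]' 60 60
python3 -m inch '[[[0,0,0.1,0,0,0],[0,0,0.25,0,0,0],[0,0,0.5,0,0,0],[0,0,0.7,0,0,0],[0,0,0.9,0,0,0],[0,0,0.9,0,0,0]]]'
python3 - <<'E'
from h import *
cv2.imwrite('pics/s14.png',arm.grab_frame('scene'));cv2.imwrite('pics/w14.png',arm.grab_frame('wrist'))
E
```

```text
t: 17.88
eef_pos: [0.4861, -0.1696, 0.1839]
ee_rot: [3.141, -0.001, 0.144]
force: [-0.5, -0.8, -1.4]
width: 0.017
t: 18.38
eef_pos: [0.4858, -0.1696, 0.1833]
ee_rot: [3.142, -0.0, 0.144]
force: [0.2, -0.1, -0.0]
width: 0.052
t: 19.12
eef_pos: [0.4865, -0.1697, 0.3667]
ee_rot: [3.14, -0.006, 0.145]
force: [-0.1, 0.0, -0.8]
width: 0.0598
```

View pics/s14.png

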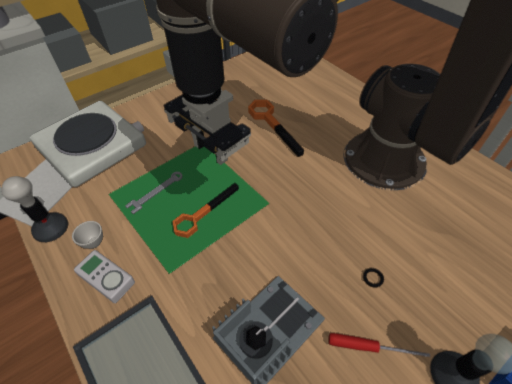

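View pics/w14.png

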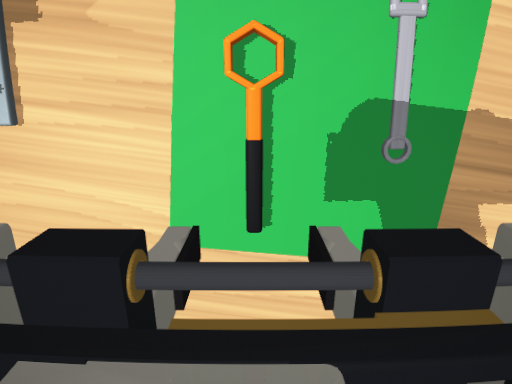

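The wrench lies flat on the mat with its ring at (185,223), released. The hand is clear and the stripes are in line. I hand in.

```bash
python3 -c "
from station import arm
arm.job_done(); s=arm.get_state(); print(s['t'],s['force'])"
```

```text
the job is handed in; nothing more can be done
the job is handed in; nothing more can be done
```

I tightened the locknut with the smaller orange ring wrench from the mat in two strokes. Between them I lifted the wrench off, swung it back and reseated it, and at the end I laid it flat on the mat where it had been. The job was handed in at about 19 s; no verdict was reported, and the state could not be read after hand-in.

- **Nut:** it started at about 0.2 rad. After the second stroke, a top view from the wrist camera showed the nut stripe within about 2° of the housing stripe, which puts it near 1.95 rad. These are readings from the pictures, since the joint value itself is not shown.
- **Wrench:** the last scene and wrist pictures show it released and flat, with its ring on the green mat and the hand well clear.
- **Forces:** at the pauses between moves the wrist force stayed at or below about 16 N. I could not measure finger contact with the housing or nut directly, but the fingers held only the black grip and I saw no contact in the pictures.
- **Disagreements:** the cameras differed by about 1 to 3 mm on where the nut and ring were. This did not prevent seating. A model overlay of the stripe in the scene picture was offset by about that much, though its slope fit 1.95 rad.

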